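# Set the stroke stop of the snap press

## Task

Set the stroke of the hand press to the thicker of the two aluminium setting bars. Lay that bar flat on the press's base plate with its end under the stop rod, bring the rod down gently until its whole foot rests on the bar, and then turn the slanting T-handle clockwise as far as it goes to lock the rod there. Leave the bar in place under the rod and do not disturb the other things on the table.

Things in the scene. Friction and masses are not known exactly. Their poses are not given: they have to be found in the camera images.
- press: cast C-frame hand press for snaps and covered buttons, fixed. Origin: under the base plate, on the ram's axis; z up. Base plate 22 mm thick, x -160 to +60, y -90 to +150 mm. Column at y = +112 mm (56 x 52 mm); head y -47 to +140, x within 32, z 195 to 275 mm; ram top z = 321 mm, lower die within 26 mm of its axis. Lever on the +x side, not used
- bar_place (a point): point on top of the press's base plate (22 mm above the table) straight below the stop rod; axes as the press. From here the plate is free for the bar 75 mm to -x (its edge), 55 mm to +x (lower die), 85 mm either side in y (a jar stands beyond that at +y); the slanting T-handle overhangs the -x part, so the bar must come in from -x with the tool leaning
- stop_boss (a point): centre of the top of the upright steel boss (36 mm diameter, 36 mm high, top 171 mm above the table) that the stop rod slides in, at the end of the arm that reaches from the press's ram to its -x side; axes as the press
- stop_rod: upright steel stop rod, 12 mm diameter, sliding in the boss. Origin: centre of the underside of its round foot (20 mm diameter, 8 mm thick), z up. At its top a round knob, 30 mm diameter, 22 mm high, middle 178 mm above the origin. Foot starts 77 to 112 mm above the table, slides down to 25 mm. Loose, a drag of 5 N holds it where left; clamped, about 15 N
- clamp (a joint): turn of the T-handle of the rod's clamp screw, in rad: 0 = fully loose, grows clockwise as seen from the handle's end looking along the screw into the boss, 1.35 = tight, against its stop. Stays where left; takes about 0.2 N m, up to 0.35 N m near the end
- clamp_grip (a point): middle of the black plastic T-handle's bar (62 mm long, 13 mm thick, 18 mm deep along the screw), where to grip it. Axes: x along the bar, z along the clamp screw, outwards and up (slanting 0.70 rad (40 degrees) from vertical, towards the press's -x), y across the bar; x and y turn with the handle. 64 mm from the stop rod's axis, about 226 mm above the table
- bar_thick: the thicker setting bar: plain aluminium, 130 x 40 x 25 mm (x, y, z), 280 to 460 g. Origin: centre of its underside, x along the bar. Lies on the 2 mm cutting mat
- bar_thin: the thinner setting bar, not needed: plain aluminium, 130 x 40 x 12 mm, origin as the other's. Also on the mat
- tin: blue-grey pin tin, 99 x 66 x 29 mm, bystander on the mat; origin under its centre
- shears: steel shears with black handles, 230 mm long, 16 mm high, bystander; origin under the pivot, blades to +x
- cutter: rotary cutter lying on the mat, grey handle, 155 mm long, 27 mm high, bystander; origin under its neck, blade to +x
- weight: round dark steel pattern weight, 64 mm diameter, 34 mm high, bystander on the mat; origin under its centre
- jar: glass jar with metal cap, 48 mm diameter, 55 mm high, bystander standing on the press's base plate near its +y, -x corner; origin under its centre
- cone: thread cone, 66 mm diameter at the foot, 115 mm high, bystander left of the press; origin under its centre

How it is judged:
By the outcome, as a careful person would: the job done as asked, in the order asked, and still so for the second after the job is handed in, with the robot touching nothing.
It also fails if it takes over 64 s, if anything falls off the work surface, if the arm or the gripper's body presses on something with over 40 N, if the wrist force passes 120 N, or if a joint passes its speed limit or range.

## Robot

A 6-joint arm with a two-finger parallel gripper is mounted at the origin on the work surface. World frame = base frame: x ahead of the robot, y to its left, z up, the work surface at z = 0. Lengths are in m, angles in rad, forces in N, time in s.
With the tool pointing down it reaches from about 0.25 to 0.725 m from the base axis. Payload 4 kg.
Tool frame: the origin (TCP) lies on the centre line of the jaws, within the pads' length; the fingertips stand ahead of it and the grasp point (between the pads) lies 3 mm ahead of it (bot.tcp_to_tips is the z of the fingertips in the tool frame, in m); z points along the fingers, y is the line along which they close (so a half turn about z gives the same grasp; the last joint's range is limited). The gripper opens to 85 mm and grips with 20 to 120 N. Pads are 22 mm wide; open, the fingers measure 114 mm over their backs; the gripper's body (76 mm by 85 mm) begins 54 mm behind the grasp point. The pads swing forward as they close: fully open they stand 13 mm farther back than shut.
Start: joints at [-1.273, 0.241, 0.005, 1.335, 0, 1.571], TCP at [0.147, -0.478, 0.253] pointing down, gripper open.
Joint ranges: [-2.72, 2.72], [-1.05, 1.87], [-1.09, 1.28], [-1.99, 2.15], [-1.42, 1.44], [-3.14, 3.14]. Speed limits (rad/s): [2.79, 2.79, 3.14, 3.14, 3.14, 3.14].

## Interface

Orientations are given as a unit quaternion [x, y, z, w].
In Python, from workcell import telemetry, camera, camera_params, ticket, boxes_of, cut_out, spot_point, bot gives the robot as it stands.
- The arm moves only by the shell command python3 -m creep 'ROWS'. ROWS is text: rows parted by semicolons, each of 5 numbers parted by spaces: the opening, from 0 (shut) to 1 (fully open), then the shift along the tool's x, y, z in units of 150 mm (1.0 is 150 mm), then the turn about the tool's z in units of 180 degrees (1.0 is 180 degrees). In form: claw x y z turn; .... A call has 1 to 12 rows; each row is the pose to reach, as a shift and turn from the pose commanded when the call began, along the tool's axes at that moment, turning the shorter way round; what a row does not reach only later rows make up. A row lasts 1/8 s, in which the tool goes at most 62.5 mm and 10.7 degrees, less where a joint would pass 70% of its speed; a pose out of reach is approached as far as the arm can. A call with a number of a shift or a turn outside -1 to 1 is refused whole. A call with a gripper value outside its range is refused whole. The fingers move at their own pace and stop on an object; the grip force is fixed at half the most. Time passes only in rows, so rows that repeat a pose let the fingers close. It gives the time, the measured TCP pose, the force, the opening and the grip force at its end, in the units of the state.
- telemetry.get_obs(): the state, without advancing time (a new reading comes with each control period).
- camera(name): name is "scene" or "side" or "wrist"; returns the picture (384x512x3 uint8, red, green, blue); there is no depth.
- camera_params(name): a dict with "camera_matrix" (3x3 intrinsics, pixels), "eye" and "attitude" of the camera in the world. Camera axes: x right, y down, z forward; pixel columns grow to the right and rows downward; lengths in m; the calibration is good to about 2 mm. A picture is of the moment at which its call begins: read the wrist's pose just before it. camera_params takes no time and is no camera call; for the wrist camera it gives the pose at the moment of the call.
- ticket.job_done(): hands the job in; it is judged then, once.
Trained networks look in the newest picture that a camera, given by its name, has taken for a name from the list of things; names that differ only in an ending like _2 or _b are one class to them, and where a whole thing is asked for, a point or a joint stands for the part that bears it (a point fixed in the world has none). Each returns a list of dicts, best first, with "conf" (0 to 1); they miss things now and then, are a little off and sometimes report something else, mostly with a low value. They report only what shows in the picture. A call takes as long as a camera call.
- boxes_of(thing, camera): "at" ([x, y, z] in m, in world coordinates, good to about 4 mm: the middle of the surface that is visible of it).
- cut_out(thing, camera): "pixels" (384x512 bool, what is visible of it).
- spot_point(thing, camera): "at" ([x, y, z] in m, in world coordinates, good to about 4 mm: a listed point, or the origin of a listed thing).
The state is a dict: "clock": time; "joint_pos": joint angles; "joint_vel": joint speeds; "tau": joint torques, N m; "eef_pos": TCP position; "tool_rot": TCP orientation; "ft_force": force on the tool from outside, world axes, zero at the start; "ft_torque": the same for the moment, N m; "grip_width": finger opening in m; "grasp_force": force on a finger pad.
Only numpy, scipy, OpenCV 4.12 (cv2) and the standard library are available. Lean on these libraries where they do the work, as an engineer would, in place of code of your own. Each camera call takes 0.05 s, during which the arm holds its last target. There are 200 camera calls.

## Working session

There is one attempt and no reset: what is moved stays moved. The work goes in short steps, Python scripts to look and compute and a shell command to move; the robot and the scene stay as the last step left them, time stands still between calls to the robot, and variables do not carry over. Pictures are saved under pics/ and viewed, at most 10 in all, crops included, and the job is handed in when it is done.

```bash
ls; mkdir -p pics
cat > h.py <<'E'
import numpy as np,cv2
from scipy.spatial.transform import Rotation as R
from workcell import telemetry,camera,camera_params,ticket,boxes_of,cut_out,spot_point,bot
np.set_printoptions(precision=4,suppress=True)
def save(n,f,s=1.5):
    im=camera(n); cv2.imwrite('pics/'+f,cv2.cvtColor(cv2.resize(im,None,fx=s,fy=s),cv2.COLOR_RGB2BGR)); return im
E
python3 - <<'E'
from h import *
o=telemetry.get_obs(); print({k:np.array(v) for k,v in o.items()}, bot.tcp_to_tips)
for c in ("scene","side"):
    save(c,c+'0.png')
    p=camera_params(c); print(c,p)
    for t in ("press","bar_place","stop_boss","stop_rod","clamp_grip","bar_thick","bar_thin","tin","shears","cutter","weight","jar","cone"):
        try: print(t,[(np.array(d["at"]),round(d["conf"],2)) for d in spot_point(t,c)[:3]])
        except Exception as e: print(t,e)
E
```

```text
pics
{'clock': array(0.), 'joint_pos': array([-1.273 ,  0.2414,  0.0037,  1.3352, -0.    ,  1.5708]), 'joint_vel': array([ 0.0014, -0.0012, -0.0007,  0.0009,  0.0001, -0.0018]), 'tau': array([ -0.0025, -37.2318,  25.2407,   0.0169,  -0.0001,  -0.    ]), 'eef_pos': array([ 0.1465, -0.4774,  0.2524]), 'tool_rot': array([ 0.9889,  0.1483, -0.0002, -0.001 ]), 'ft_force': array([ 0.3184, -0.0604, -0.2712]), 'ft_torque': array([ 0.0362,  0.01  , -0.0048]), 'grasp_force': array(0.), 'grip_width': array(0.0852)} 0.022
scene {'camera_matrix': array([[393.4502,   0.    , 253.9636],
       [  0.    , 393.4502, 191.5323],
       [  0.    ,   0.    ,   1.    ]]), 'eye': array([0.9185, 0.3256, 1.3019]), 'attitude': array([ 0.3679,  0.9028, -0.2055, -0.0862])}
press [(array([0.626, 0.271, 0.022]), 0.75)]
bar_place [(array([0.6116, 0.1581, 0.022 ]), 0.94)]
stop_boss [(array([0.6133, 0.1573, 0.1738]), 0.73)]
stop_rod [(array([0.6051, 0.1563, 0.0892]), 0.59), (array([0.627, 0.273, 0.028]), 0.49)]
clamp_grip [(array([0.6046, 0.1574, 0.0872]), 0.69), (array([0.5448, 0.1777, 0.2229]), 0.6)]
bar_thick [(a
[... 768 characters left out ...]
5)]
bar_place [(array([0.6068, 0.1556, 0.0212]), 0.94)]
stop_boss [(array([0.6038, 0.1612, 0.1748]), 0.77), (array([0.6048, 0.1542, 0.0237]), 0.21)]
stop_rod [(array([0.6052, 0.1487, 0.0892]), 0.56)]
clamp_grip [(array([0.5503, 0.1707, 0.2258]), 0.52)]
bar_thick [(array([ 0.5136, -0.3339,  0.0016]), 0.66)]
bar_thin [(array([ 0.5107, -0.1491,  0.0006]), 0.79)]
tin [(array([ 0.3377, -0.2944,  0.0048]), 0.98)]
shears [(array([ 0.7334, -0.3611,  0.004 ]), 0.78), (array([0.6054, 0.1555, 0.0252]), 0.34)]
cutter [(array([ 0.5617, -0.4596,  0.0031]), 0.97)]
weight [(array([ 0.7133, -0.1457, -0.0028]), 0.75)]
jar [(array([0.6279, 0.2733, 0.0175]), 0.53)]
cone [(array([0.4516, 0.3351, 0.0013]), 0.82)]
```

View pics/scene0.png

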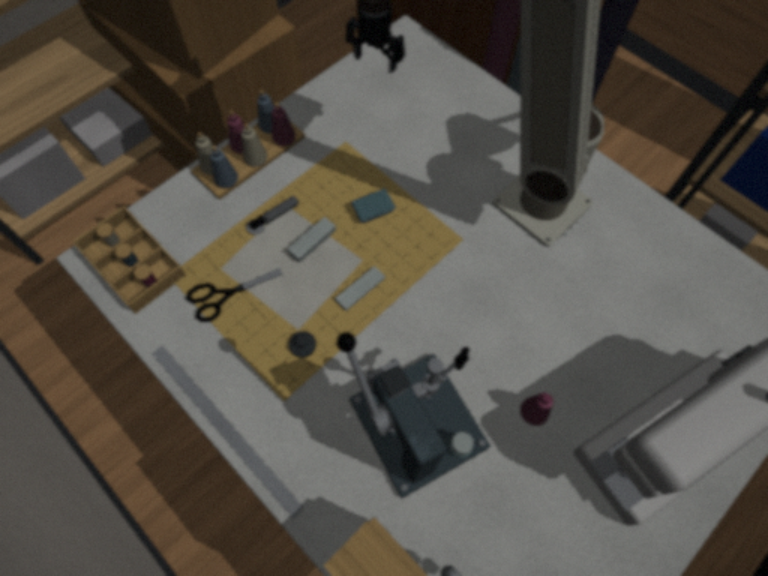

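View pics/side0.png

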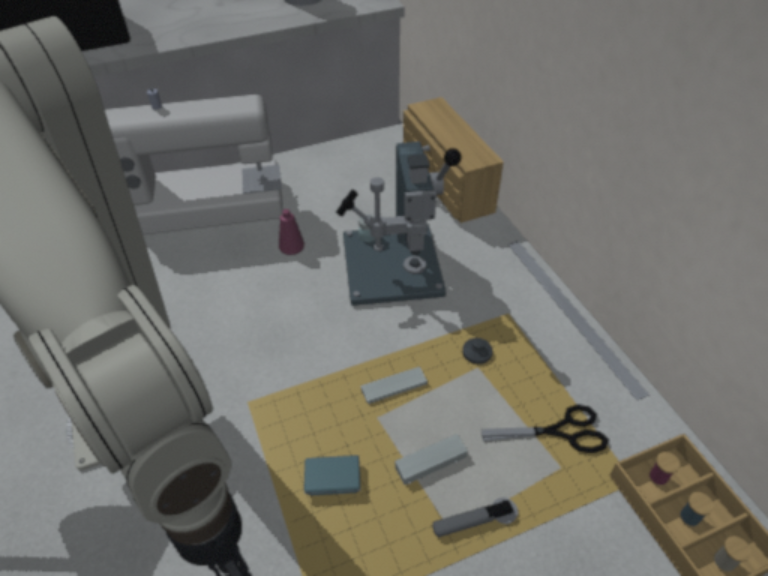

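The scene image (768x576) shows the press at about (420,410) with the T-handle at (460,358). The two bars are at (310,238) and (358,287), the tin at (372,205) and the cutter at (272,213). The side view agrees. Next I'll get the bar yaws, the press yaw and a close crop of the handle.

```bash
cat >> h.py <<'E'
def plane(px,c,z):
    p=camera_params(c);K=p["camera_matrix"];M=R.from_quat(p["attitude"]).as_matrix()
    d=(M@np.linalg.inv(K)@np.c_[px,np.ones(len(px))].T).T
    return p["eye"]+d*((z-p["eye"][2])/d[:,2])[:,None]
def proj(P,c):
    p=camera_params(c);M=R.from_quat(p["attitude"]).as_matrix()
    q=(np.atleast_2d(P)-p["eye"])@M@p["camera_matrix"].T
    return q[:,:2]/q[:,2:]
E
python3 - <<'E'
from h import *
for c in ("scene","side"):
    im=camera(c)
    for t,z in (("bar_thick",.02),("bar_thin",.01)):
        for d in cut_out(t,c)[:2]:
            ys,xs=np.where(d["pixels"]); P=plane(np.c_[xs,ys],c,z)[:,:2]
            r=cv2.minAreaRect((P*1000).astype(np.float32)); 
            u=np.linalg.svd(P-P.mean(0),full_matrices=False)[2][0]
            print(c,t,round(d["conf"],2),len(xs),r,np.degrees(np.arctan2(u[1],u[0])))
    # crop around the clamp
    u=proj([.57,.165,.2],c)[0].astype(int); w=40
    k=im[max(0,u[1]-w):u[1]+w,u[0]-w-10:u[0]+w+10]
    cv2.imwrite(f'pics/crop_{c}.png',cv2.cvtColor(cv2.resize(k,None,fx=4,fy=4,interpolation=cv2.INTER_CUBIC),cv2.COLOR_RGB2BGR)); print(u)
a=cv2.imread('pics/crop_scene.png');b=cv2.imread('pics/crop_side.png')
cv2.imwrite('pics/crops.png',np.hstack([a,b]))
E
```

```text
scene bar_thick 0.84 424 ((514.6611938476562, -331.5985107421875), (134.6016845703125, 56.191749572753906), 3.7537624835968018) 2.7499004088614876
scene bar_thick 0.7 5468 ((616.876220703125, 136.41432189941406), (383.1888122558594, 288.2530517578125), 60.32406234741211) 76.42767208682669
scene bar_thin 0.94 411 ((517.6758422851562, -155.07513427734375), (48.327735900878906, 134.65830993652344), 88.613037109375) -1.9628906632270362
[299 244]
side bar_thick 0.66 823 ((512.096923828125, -332.29681396484375), (137.2789764404297, 50.60944366455078), 2.9799838066101074) -176.25133790152802
side bar_thin 0.72 571 ((517.3895874023438, -150.0538787841797), (136.1398468017578, 50.01716995239258), 0.0732031911611557) 179.25673884949964
[238 141]
```

View pics/crops.png

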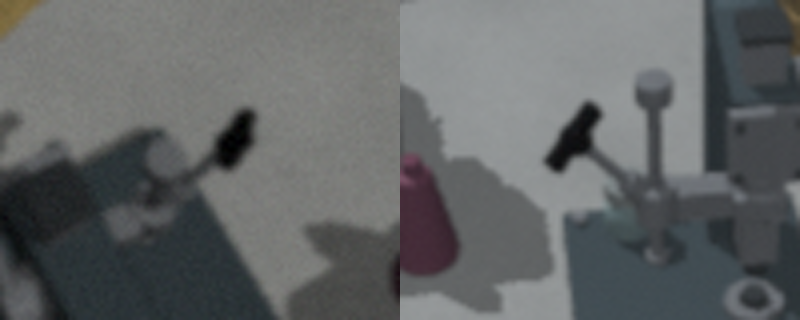

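Run:
```python
from h import *
A=plane(np.array([[233,198],[296,192.5],[229.5,155]]),"side",.022); print(A)
B=plane(np.array([[322.5,295],[267.5,325.5],[233.5,267.5]]),"scene",.022);print(B)
print([np.degrees(np.arctan2(*(A[1]-A[0])[1::-1])), np.degrees(np.arctan2(*(B[1]-B[2])[1::-1]))],np.degrees(np.arctan2(*(B[0]-B[1])[1::-1])),np.linalg.norm(A[1]-A[0]),np.linalg.norm(B[0]-B[1]))
for yaw in (-15,-18,-21):
  M=R.from_euler('z',yaw,degrees=True).as_matrix(); s=np.sin(.7);c=np.cos(.7)
  ax=M@[-s,0,c]; e1=M@[0,1,0]; e2=np.cross(ax,e1)
  C=np.array([.6085,.157,.226])+M@[-.064,0,0]; print('C',C,ax)
  for th in range(0,180,15):
    d=np.cos(np.radians(th))*e1+np.sin(np.radians(th))*e2
    o=[]
    for cam in("scene","side"):
        q=proj([C+.031*d,C-.031*d],cam);v=q[0]-q[1];o+=[round(np.degrees(np.arctan2(v[1],v[0]))%180),round(np.hypot(*v),1)]
    print(yaw,th,o)
print('meas',np.degrees(np.arctan2(-11,6))%180,np.degrees(np.arctan2(-14,11))%180)
```

```text
[[0.516  0.0991 0.022 ]
 [0.7235 0.0376 0.022 ]
 [0.5818 0.3112 0.022 ]]
[[0.5829 0.3053 0.022 ]
 [0.7753 0.2476 0.022 ]
 [0.7258 0.0404 0.022 ]]
[np.float64(-16.518323962702716), np.float64(76.565992270241)] 163.3060080485076 0.2164472210644388 0.2008744846399127
C [0.5467 0.1736 0.226 ] [-0.6223  0.1667  0.7648]
-15 0 [57, np.float64(21.4), 81, np.float64(12.3)]
-15 15 [49, np.float64(21.9), 58, np.float64(10.4)]
-15 30 [41, np.float64(21.4), 29, np.float64(10.0)]
-15 45 [32, np.float64(19.8), 3, np.float64(11.4)]
-15 60 [21, np.float64(17.5), 164, np.float64(13.8)]
-15 75 [6, np.float64(14.8), 151, np.float64(16.2)]
-15 90 [165, np.float64(12.5), 141, np.float64(18.2)]
-15 105 [138, np.float64(11.6), 133, np.float64(19.4)]
-15 120 [112, np.float64(12.6), 126, np.float64(19.6)]
-15 135 [91, np.float64(14.9), 118, np.float64(18.8)]
-15 150 [77, np.float64(17.6), 109, np.float64(17.2)]
-15 165 [66, np.float64(19.9), 97, np.float64(14.8)]
C [0.5476 0.1768 0.226 ] [-0.6127  0.1991  0.7648]
-18 0 [60, np.float64(21.4), 86, np.float64(12.2)]
-18 15 [52, np.float64(22.0), 63, np.float64(1
[... 568 characters left out ...]
6014  0.2309  0.7648]
-21 0 [63, np.float64(21.4), 91, np.float64(12.2)]
-21 15 [54, np.float64(22.0), 69, np.float64(9.8)]
-21 30 [46, np.float64(21.6), 38, np.float64(8.8)]
-21 45 [37, np.float64(20.2), 7, np.float64(10.0)]
-21 60 [26, np.float64(18.0), 167, np.float64(12.6)]
-21 75 [12, np.float64(15.4), 153, np.float64(15.3)]
-21 90 [172, np.float64(13.1), 144, np.float64(17.6)]
-21 105 [146, np.float64(12.0), 136, np.float64(19.1)]
-21 120 [120, np.float64(12.7), 129, np.float64(19.6)]
-21 135 [99, np.float64(14.8), 123, np.float64(19.0)]
-21 150 [83, np.float64(17.4), 115, np.float64(17.4)]
-21 165 [72, np.float64(19.8), 105, np.float64(15.0)]
meas 118.61045966596521 128.15722658736905
```

```bash
cat >> h.py <<'E'
def go(P,yaw,cur=None):
    """shift (units) & turn from present pose to TCP P with tool x at yaw deg"""
    o=telemetry.get_obs(); M=R.from_quat(o["tool_rot"]).as_matrix()
    y0=np.degrees(np.arctan2(M[1,0],M[0,0])); d=(np.array(P)-o["eef_pos"])@M/.15
    t=-((yaw-y0+180)%360-180)/180
    print('pos',np.array(o["eef_pos"]),'yaw',round(y0,2),'shift',d,'turn',round(t,4),'F',np.array(o["ft_force"]),'w',o["grip_width"],o["clock"])
E
python3 -m creep '1 .4 -.04 0 -.0; 1 .8 -.09 0 0; 1 1 -.11 0 .04; 1 1 -.11 0 .078'
python3 -c "
from h import *
go([.477,-.334,.2],3)"
```

```text
clock: 2.2
eef_pos: [0.2874, -0.4171, 0.2532]
tool_rot: [1.0, 0.026, 0.0, -0.0]
ft_force: [-1.0, 0.3, -0.4]
grip_width: 0.0852
grasp_force: 0.0
pos [ 0.2874 -0.4171  0.2532] yaw 3.03 shift [ 1.2914 -0.4864  0.3554] turn 0.0002 F [-0.9984  0.2607 -0.438 ] w 0.0852273837628013 2.2
```

```bash
python3 -m creep '1 .33 -.13 .1 0; 1 .66 -.26 .2 0; 1 .95 -.38 .3 0; 1 1 -.48 .35 0;1 1 -.48 .35 0'
python3 - <<'E'
from h import *
go([.477,-.334,.1],3)
im=save("wrist","w1.png")
for t in ("bar_thick","bar_thin"):
    print(t,[(np.array(d["at"]),round(d["conf"],2)) for d in spot_point(t,"wrist")[:3]])
    for d in cut_out(t,"wrist")[:2]:
        ys,xs=np.where(d["pixels"]); P=plane(np.c_[xs,ys],"wrist",.027)[:,:2]
        print(round(d["conf"],2),len(xs),cv2.minAreaRect((P*1000).astype(np.float32)))
E
```

```text
clock: 2.82
eef_pos: [0.4308, -0.3371, 0.2]
tool_rot: [1.0, 0.027, -0.001, -0.001]
ft_force: [-0.4, 0.8, -0.6]
grip_width: 0.0855
grasp_force: 0.0
pos [ 0.4308 -0.3371  0.2   ] yaw 3.14 shift [ 0.3102 -0.0029  0.6661] turn 0.0008 F [-0.4246  0.8318 -0.6268] w 0.08553528837326617 2.825
bar_thick [(array([ 0.5106, -0.3332,  0.0055]), 0.56)]
0.78 5549 ((510.2529296875, -335.0827331542969), (129.7250518798828, 40.92111587524414), 2.237428903579712)
bar_thin [(array([ 0.514 , -0.1529,  0.0025]), 0.73)]
0.74 6017 ((515.5250244140625, -163.17141723632812), (43.970855712890625, 125.35047149658203), 88.30976104736328)
```

View pics/w1.png

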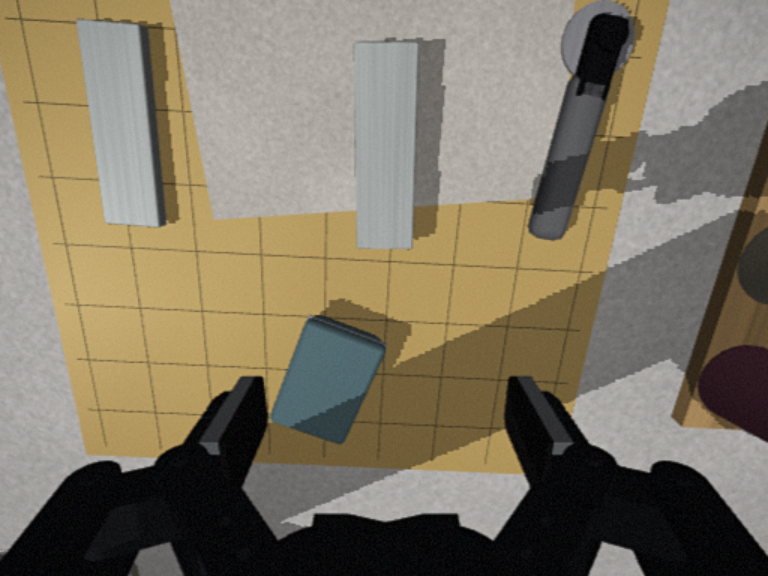

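The wrist view shows the thick bar in the middle at (387,145). Rectified at 27 mm it measures 129.7x40.9 mm, which matches. The thin bar is at (120,125), the cutter on the right and the tin below. I'll go down on the near half of the thick bar.

```bash
python3 -m creep '1 .3 -.01 .25 0; 1 .3 -.01 .6 0; 1 .3 -.01 .9 0; 1 .3 -.01 1 0; 1 .3 -.01 1 0'
python3 -c "
from h import *
go([.476,-.3353,.027],2.5)"
```

```text
clock: 3.7
eef_pos: [0.4756, -0.335, 0.0507]
tool_rot: [1.0, 0.026, -0.0, -0.0]
ft_force: [-0.2, -0.6, 0.4]
grip_width: 0.0852
grasp_force: 0.0
pos [ 0.4756 -0.335   0.0507] yaw 2.96 shift [0.003  0.0024 0.1583] turn 0.0026 F [-0.2047 -0.5787  0.3581] w 0.0851994409484766 3.7
```

```bash
python3 -m creep '1 0 0 .1 0; 1 0 0 .158 0; .9 0 0 .158 0; .3 0 0 .158 0; .3 0 0 .158 0; .3 0 0 .158 0;.2 0 0 .158 0;.2 0 0 .158 0;.2 0 0 .158 0'
python3 -c "
from h import *
go([.476,-.335,.027],2.5)"
```

```text
clock: 4.82
eef_pos: [0.4766, -0.3348, 0.0279]
tool_rot: [1.0, 0.026, 0.001, 0.0]
ft_force: [-0.2, 1.6, 5.7]
grip_width: 0.0385
grasp_force: 62.7
pos [ 0.4766 -0.3348  0.0279] yaw 3.03 shift [-0.0043  0.0014  0.0059] turn 0.003 F [-0.207   1.604   5.7292] w 0.038547753304492054 4.825
```

```bash
python3 -m creep '.2 0 0 -.1 0; .2 0 0 -.3 0; .2 0 0 -.5 0; .2 0 0 -.6 0; .2 0 -.35 -.6 -.06; .2 .05 -.6 -.6 -.12; .2 .1 -.9 -.6 -.18; .2 .12 -1 -.6 -.24;.2 .12 -1 -.6 -.3;.2 .12 -1 -.6 -.36;.2 .12 -1 -.6 -.395;.2 .12 -1 -.6 -.395'
python3 - <<'E'
from h import *
go([.545,-.064,.075],74)
im=save("wrist","w2.png")
save("side","s2.png")
for c in ("wrist","side","scene"):
    camera(c)
    for t in ("bar_thick","bar_place","stop_boss","stop_rod","clamp_grip"):
        print(c,t,[(np.array(d["at"]),round(d["conf"],2)) for d in spot_point(t,c)[:2]])
E
```

```text
clock: 6.32
eef_pos: [0.4856, -0.1836, 0.1165]
tool_rot: [0.798, 0.602, -0.001, -0.001]
ft_force: [-0.4, -0.5, -4.4]
grip_width: 0.0387
grasp_force: 62.1
pos [ 0.4856 -0.1836  0.1165] yaw 74.04 shift [0.8756 0.1623 0.2764] turn 0.0002 F [-0.3542 -0.5377 -4.3767] w 0.03874037681578944 6.325
wrist bar_thick [(array([ 0.4948, -0.1528,  0.0939]), 0.91)]
wrist bar_place []
wrist stop_boss []
wrist stop_rod []
wrist clamp_grip []
side bar_thick [(array([ 0.4982, -0.1496,  0.0924]), 0.54)]
side bar_place [(array([0.6029, 0.1549, 0.0255]), 0.89)]
side stop_boss []
side stop_rod []
side clamp_grip [(array([ 0.5575, -0.4602,  0.0046]), 0.46)]
scene bar_thick [(array([ 0.4932, -0.1478,  0.0896]), 0.95), (array([0.6295, 0.27  , 0.0239]), 0.49)]
scene bar_place [(array([0.6128, 0.1538, 0.0223]), 0.67)]
scene stop_boss [(array([0.6105, 0.1522, 0.1749]), 0.73)]
scene stop_rod [(array([0.6067, 0.1567, 0.0879]), 0.45), (array([ 0.3334, -0.2933,  0.0024]), 0.29)]
scene clamp_grip [(array([0.5479, 0.1751, 0.2246]), 0.6), (array([ 0.5152, -0.1533,  0.0026]), 0.56)]
```

View pics/w2.png

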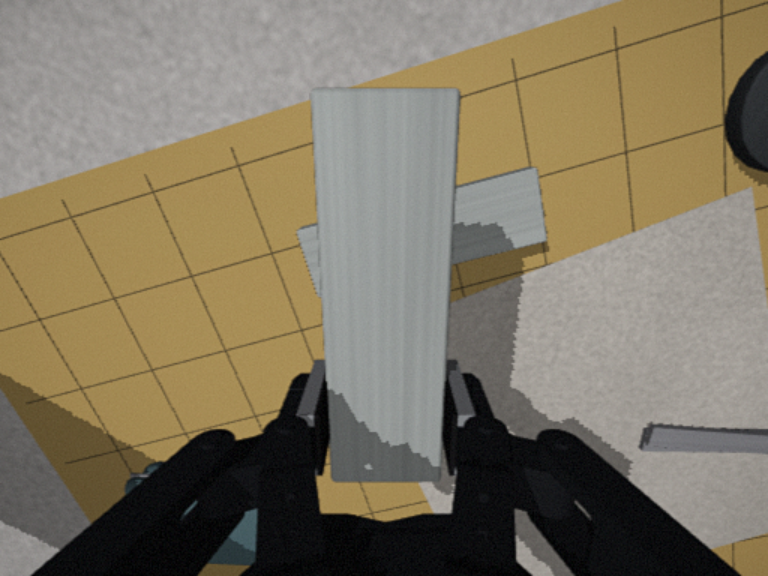

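The bar is held square, spanning (312,90) to (440,480) in the wrist view, with no visible yaw slip. Next I stage it in front of the plate, coming from press -y. That side is clear of the T-handle, so a vertical tool works.

```bash
python3 -m creep '.2 .2 .04 .05 0; .2 .45 .08 .1 0; .2 .7 .13 .15 0; .2 .88 .16 .23 0;.2 .88 .16 .28 0;.2 .88 .16 .28 0'
python3 - <<'E'
from h import *
go([.587,.0797,.065],74)
im=save("wrist","w3.png")
print(camera_params("wrist")["eye"])
for t in ("bar_thick","bar_place","stop_boss","stop_rod","press"):
    print(t,[(np.array(d["at"]),round(d["conf"],2)) for d in spot_point(t,"wrist")[:2]])
E
```

```text
clock: 8.07
eef_pos: [0.5444, -0.0635, 0.0743]
tool_rot: [0.798, 0.603, -0.001, -0.001]
ft_force: [-1.5, -0.4, -4.3]
grip_width: 0.0388
grasp_force: 62.0
pos [ 0.5444 -0.0635  0.0743] yaw 74.13 shift [0.9961 0.0123 0.0609] turn 0.0007 F [-1.4873 -0.3929 -4.258 ] w 0.03877302635640045 8.075
[0.5679 0.0175 0.196 ]
bar_thick [(array([ 0.5505, -0.0295,  0.0508]), 0.75)]
bar_place []
stop_boss []
stop_rod []
press []
```

View pics/w3.png

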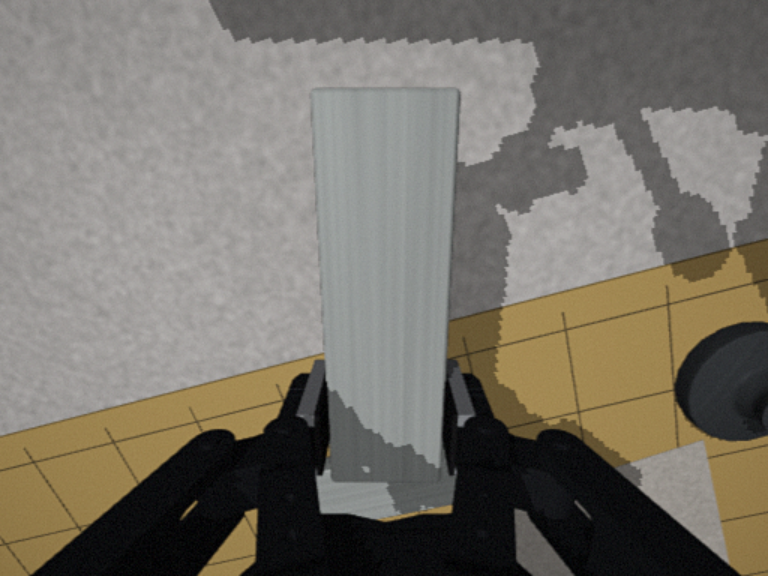

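The picture shows the bar still square. It also shows that the wrist camera sits about 87 mm ahead on the bar's side (tool +x), which would bring it to the stop rod at placement. I'll set the bar on the free table and re-grip it with the tool turned half round.

```bash
python3 -m creep '.2 .07 -.16 .08 0; .2 .14 -.32 .16 0; .2 .14 -.32 .25 0; .2 .14 -.32 .3 0; .2 .14 -.32 .315 0; .2 .14 -.32 .315 0'
python3 -c "
from h import *
go([.505,-.03,.026],74)"
```

```text
clock: 9.12
eef_pos: [0.5057, -0.0305, 0.028]
tool_rot: [0.798, 0.602, 0.0, 0.0]
ft_force: [1.0, 0.4, -3.3]
grip_width: 0.0389
grasp_force: 62.1
pos [ 0.5057 -0.0305  0.028 ] yaw 74.08 shift [ 0.0019 -0.0054  0.0132] turn 0.0005 F [ 0.9563  0.3601 -3.2856] w 0.03893518891025705 9.125
```

```bash
python3 -m creep '.2 0 0 .012 0; .2 0 0 .012 0; 1 0 0 .012 0; 1 0 0 .012 0; 1 0 0 .012 0; 1 0 0 -.2 0; 1 0 0 -.4 0; 1 0 0 -.4 -.06;1 0 0 -.4 -.15;1 0 0 -.4 -.25;1 0 0 -.4 -.35;1 0 0 -.4 -.45'
python3 -m creep '1 0 0 0 -.06;1 0 0 0 -.12;1 0 0 0 -.18;1 0 0 0 -.24;1 0 0 0 -.3;1 0 0 0 -.36;1 0 0 0 -.42;1 0 0 0 -.48;1 0 0 0 -.54;1 0 0 0 -.58;1 0 0 0 -.58'
python3 - <<'E'
from h import *
camera("wrist"); 
for d in cut_out("bar_thick","wrist")[:1]:
    ys,xs=np.where(d["pixels"]); P=plane(np.c_[xs,ys],"wrist",.025)[:,:2]
    print(d["conf"],cv2.minAreaRect((P*1000).astype(np.float32)))
for c in("scene","side"):
    camera(c); print([(np.array(d["at"]),round(d["conf"],2)) for d in spot_point("bar_thick",c)[:1]])
go([.505,-.032,.028],-106)
E
```

```text
clock: 10.62
eef_pos: [0.5051, -0.03, 0.0881]
tool_rot: [0.437, 0.9, 0.0, 0.0]
ft_force: [-0.3, 0.2, -1.0]
grip_width: 0.0853
grasp_force: 0.0
clock: 12.0
eef_pos: [0.5051, -0.03, 0.088]
tool_rot: [-0.44, 0.898, -0.0, 0.0]
ft_force: [-0.2, 0.7, -0.8]
grip_width: 0.0855
grasp_force: 0.0
0.76 ((513.0023803710938, 0.5065383911132812), (136.6938934326172, 42.40174102783203), 74.02569580078125)
[(array([0.5146, 0.0078, 0.    ]), 0.68)]
[(array([0.5164, 0.0033, 0.0006]), 0.81)]
pos [ 0.505  -0.03    0.0879] yaw -127.81 shift [ 0.0101 -0.0082  0.3992] turn -0.1212 F [ 0.3439 -0.5199 -0.3827] w 0.08534935961641814 12.3
```

```bash
python3 -m creep '1 .02 -.01 0 -.06; 1 .02 -.01 .1 -.121; 1 .02 -.01 .2 -.121; 1 .02 -.01 .3 -.121; 1 .02 -.01 .4 -.121; 1 .02 -.01 .4 -.121; .3 .02 -.01 .4 -.121; .3 .02 -.01 .4 -.121; .2 .02 -.01 .4 -.121; .2 .02 -.01 .4 -.121;.2 .02 -.01 .4 -.121'
python3 -c "
from h import *
go([.505,-.0335,.065],-106)"
```

```text
clock: 13.68
eef_pos: [0.505, -0.0334, 0.0287]
tool_rot: [-0.602, 0.799, -0.001, 0.001]
ft_force: [-0.6, -0.3, 5.6]
grip_width: 0.0382
grasp_force: 63.0
pos [ 0.505  -0.0334  0.0287] yaw -105.98 shift [ 0.0007 -0.0006 -0.2417] turn 0.0001 F [-0.629  -0.3162  5.5897] w 0.03821452026395849 13.675
```

```bash
python3 -m creep '.2 0 0 -.15 0; .2 0 0 -.3 0; .2 0 -.16 -.3 0; .2 0 -.32 -.3 0; .2 -.2 -.32 -.3 0; .2 -.4 -.32 -.3 0; .2 -.4 -.32 -.3 0;.2 -.4 -.32 -.3 0'
python3 - <<'E'
from h import *
go([.5862,.0772,.055],-106)
B=[];Q=[]
for c in ("scene","side"):
    im=save(c,c+"4.png",1)
    for t in ("bar_thick","bar_place","stop_boss","stop_rod"):
        print(c,t,[(np.array(d["at"]),round(d["conf"],2)) for d in spot_point(t,c)[:2]])
a=cv2.imread('pics/scene4.png');b=cv2.imread('pics/side4.png')
f=lambda k:cv2.resize(k,None,fx=3,fy=3,interpolation=cv2.INTER_CUBIC)
cv2.imwrite('pics/c4.png',np.hstack([f(a[180:340,220:350]),f(b[100:260,170:305])]))
E
```

```text
clock: 14.68
eef_pos: [0.5659, 0.0109, 0.0718]
tool_rot: [-0.602, 0.798, 0.0, -0.001]
ft_force: [0.4, 0.7, -3.8]
grip_width: 0.0386
grasp_force: 62.0
pos [0.5659 0.0109 0.0718] yaw -105.97 shift [-0.4625 -0.0087  0.1116] turn 0.0002 F [ 0.4123  0.7012 -3.8026] w 0.038606790777756604 14.675
scene bar_thick [(array([0.575 , 0.0486, 0.0414]), 0.72), (array([0.6287, 0.2716, 0.0241]), 0.49)]
scene bar_place [(array([0.6103, 0.1577, 0.0227]), 0.75)]
scene stop_boss [(array([0.6111, 0.153 , 0.1752]), 0.84)]
scene stop_rod [(array([0.6096, 0.1556, 0.0865]), 0.43)]
side bar_thick [(array([0.5794, 0.0474, 0.0466]), 0.71), (array([ 0.3362, -0.2957,  0.0065]), 0.6)]
side bar_place [(array([0.6044, 0.1536, 0.0234]), 0.73), (array([0.5493, 0.1704, 0.2275]), 0.73)]
side stop_boss [(array([0.6057, 0.16  , 0.1715]), 0.97)]
side stop_rod [(array([ 0.712 , -0.1434, -0.0047]), 0.16)]
```

View pics/c4.png

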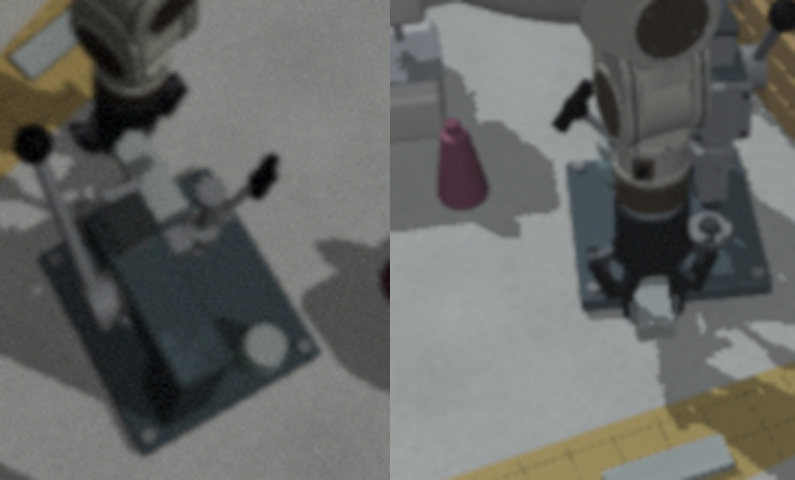

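Run:
```python
from h import *
def ray(px,c):
    p=camera_params(c);d=R.from_quat(p["attitude"]).as_matrix()@np.linalg.inv(p["camera_matrix"])@[*px,1];return p["eye"],d/np.linalg.norm(d)
def tri(a,b):
    (o1,d1),(o2,d2)=ray(a,"scene"),ray(b,"side")
    t=np.linalg.lstsq(np.c_[d1,-d2],o2-o1,rcond=None)[0]; return o1+t[0]*d1,o2+t[1]*d2
M=R.from_euler('z',-16,degrees=True).as_matrix(); rod=np.array([.609,.1565,0])
for n,a,b in (("ball",(231,227.7),(301.5,104.7)),("knob",(289,243),(251.5,123)),("handle",(307.5,239),(231.5,135))):
    for p in tri(a,b): print(n,p,(p-rod)@M)
go([.5837,.0753,.053],-106)
```

```text
ball [0.7149 0.0416 0.3778] [ 0.1334 -0.0812  0.3778]
ball [0.7176 0.04   0.3777] [ 0.1365 -0.082   0.3777]
knob [0.6082 0.1524 0.2713] [ 0.0004 -0.0042  0.2713]
knob [0.6102 0.1512 0.2709] [ 0.0026 -0.0047  0.2709]
handle [0.5484 0.1739 0.2278] [-0.063  -0.      0.2278]
handle [0.5498 0.1731 0.2274] [-0.0614 -0.0004  0.2274]
pos [0.567  0.0109 0.0729] yaw -106.01 shift [-0.4436  0.0111  0.1329] turn -0.0 F [ 0.3062  0.0524 -3.3714] w 0.03861991528319076 15.175
```

```bash
python3 -m creep '.2 -.15 .01 0 0; .2 -.3 .01 .03 0; .2 -.44 .01 .06 0; .2 -.44 .01 .06 0; .2 -.44 .01 .1 0; .2 -.44 .01 .135 0; .2 -.44 .01 .135 0'
python3 - <<'E'
from h import *
go([.5837,.0753,.0490],-106)
for c in ("scene","side"):
    im=save(c,c+"5.png",1)
    for t in ("bar_thick","bar_place"):
        print(c,t,[(np.array(d["at"]),round(d["conf"],2)) for d in spot_point(t,c)[:2]])
E
```

```text
clock: 16.05
eef_pos: [0.583, 0.0743, 0.0518]
tool_rot: [-0.602, 0.799, 0.0, -0.001]
ft_force: [-0.8, -0.8, -3.3]
grip_width: 0.0385
grasp_force: 62.0
pos [0.583  0.0743 0.0518] yaw -106.03 shift [-0.0075 -0.0025  0.0189] turn -0.0002 F [-0.7688 -0.8094 -3.327 ] w 0.03854182608034246 16.05
scene bar_thick [(array([0.5908, 0.1164, 0.0206]), 0.61)]
scene bar_place [(array([0.6103, 0.1567, 0.0202]), 0.9)]
side bar_thick []
side bar_place [(array([0.6067, 0.1535, 0.0226]), 0.78)]
```

Lowering in 0.5 mm steps until it touches.

```bash
python3 -m creep '.2 -.01 0 .007 0; .2 -.01 0 .007 0'; python3 -m creep '.2 0 0 .007 0; .2 0 0 .007 0';python3 -m creep '.2 0 0 .007 0; .2 0 0 .007 0'
```

```text
clock: 16.6
eef_pos: [0.5841, 0.0765, 0.0515]
tool_rot: [-0.602, 0.799, 0.0, 0.0]
ft_force: [-0.3, 0.7, -4.3]
grip_width: 0.0387
grasp_force: 62.0
clock: 16.85
eef_pos: [0.5842, 0.0765, 0.0508]
tool_rot: [-0.602, 0.799, -0.0, 0.0]
ft_force: [-1.2, 0.6, -0.9]
grip_width: 0.0386
grasp_force: 62.2
clock: 17.1
eef_pos: [0.5842, 0.0765, 0.0508]
tool_rot: [-0.602, 0.799, -0.0, 0.0]
ft_force: [-3.7, -1.0, 5.3]
grip_width: 0.0391
grasp_force: 63.1
```

```bash
python3 -m creep '.4 0 0 0 0; .7 0 0 0 0; .9 0 0 0 0; .9 0 0 0 0; .9 0 0 -.1 0; .9 0 0 -.35 0; .9 .1 0 -.7 0; 0 .2 0 -1 0; 0 .3 0 -1 0;0 .4 0 -1 0; 0 .4 0 -1 0'
python3 - <<'E'
from h import *
for c in ("scene","side"):
    im=save(c,c+"6.png",1)
    for t in ("bar_thick","bar_place","stop_boss","stop_rod"):
        print(c,t,[(np.array(d["at"]),round(d["conf"],2)) for d in spot_point(t,c)[:2]])
    for d in cut_out("bar_thick",c)[:1]:
        ys,xs=np.where(d["pixels"]); P=plane(np.c_[xs,ys],c,.047)[:,:2]
        print(d["conf"],cv2.minAreaRect((P*1000).astype(np.float32)))
a=cv2.imread('pics/scene6.png');b=cv2.imread('pics/side6.png')
f=lambda k:cv2.resize(k,None,fx=3,fy=3,interpolation=cv2.INTER_CUBIC)
cv2.imwrite('pics/c6.png',np.hstack([f(a[180:340,220:350]),f(b[100:260,170:305])]))
im=save("wrist","w6.png",1)
go([.609,.1555,.31],-106)
E
```

```text
clock: 18.48
eef_pos: [0.5663, 0.0177, 0.1981]
tool_rot: [-0.601, 0.799, 0.001, -0.001]
ft_force: [0.2, 1.2, -1.0]
grip_width: 0.0034
grasp_force: 0.0
scene bar_thick []
scene bar_place [(array([0.6104, 0.1566, 0.0236]), 0.73)]
scene stop_boss [(array([0.61  , 0.1532, 0.1771]), 0.65)]
scene stop_rod [(array([0.6057, 0.1588, 0.0876]), 0.71)]
0.6 ((593.5720825195312, 115.05577087402344), (130.12879943847656, 37.342498779296875), 74.26170349121094)
side bar_thick [(array([0.5941, 0.1123, 0.0196]), 0.58)]
side bar_place [(array([0.6077, 0.1529, 0.02  ]), 0.72)]
side stop_boss [(array([0.6076, 0.1585, 0.173 ]), 0.83), (array([ 0.513 , -0.1498,  0.0044]), 0.43)]
side stop_rod [(array([0.5479, 0.1689, 0.2279]), 0.59), (array([ 0.3349, -0.2968,  0.005 ]), 0.32)]
0.61 ((593.6463623046875, 103.86140441894531), (149.86383056640625, 43.04243850708008), 75.58698272705078)
pos [0.5676 0.0189 0.1995] yaw -105.97 shift [-0.9516 -0.0146 -0.7369] turn 0.0002 F [-0.5618  0.3977 -0.6008] w -0.0001879922572144659 19.125
```

View pics/c6.png

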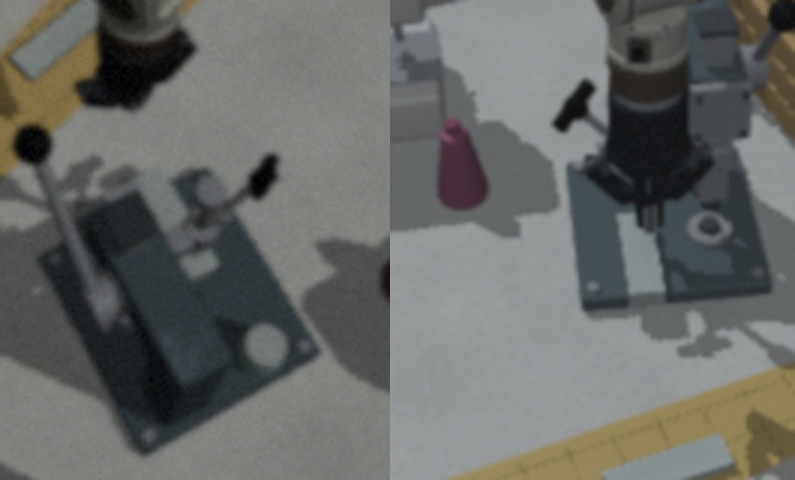

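The bar lies flat on the plate along press y. Its end shows past the rod at (200,262) in the left half, and it measures 22 mm beyond the rod axis with a 3 mm sideways offset, so the whole foot has support. Now over the knob with closed fingers.

```bash
python3 -m creep '0 0 0 -.3 0; 0 0 0 -.6 0; 0 0 0 -.83 0; 0 -.3 0 -.83 0; 0 -.6 -.01 -.83 0; 0 -.85 -.01 -.83 0; 0 -.94 -.01 -.83 0;0 -.94 -.01 -.83 0;0 -.94 -.01 -.83 0'
python3 - <<'E'
from h import *
go([.609,.1555,.305],-106)
a=save("scene","x1.png",1);b=save("side","x2.png",1)
f=lambda k:cv2.resize(k,None,fx=3,fy=3,interpolation=cv2.INTER_CUBIC)[:,:,::-1]
cv2.imwrite('pics/c7.png',np.hstack([f(a[160:320,220:350]),f(b[50:210,170:305])]))
E
```

```text
clock: 20.25
eef_pos: [0.6077, 0.1527, 0.3241]
tool_rot: [-0.601, 0.799, -0.0, -0.0]
ft_force: [0.9, 0.1, 0.1]
grip_width: -0.0005
grasp_force: 0.0
pos [0.6077 0.1527 0.3241] yaw -106.05 shift [-0.0203 -0.0032  0.1273] turn -0.0003 F [0.9284 0.0622 0.051 ] w -0.0004748982173739064 20.25
```

View pics/c7.png

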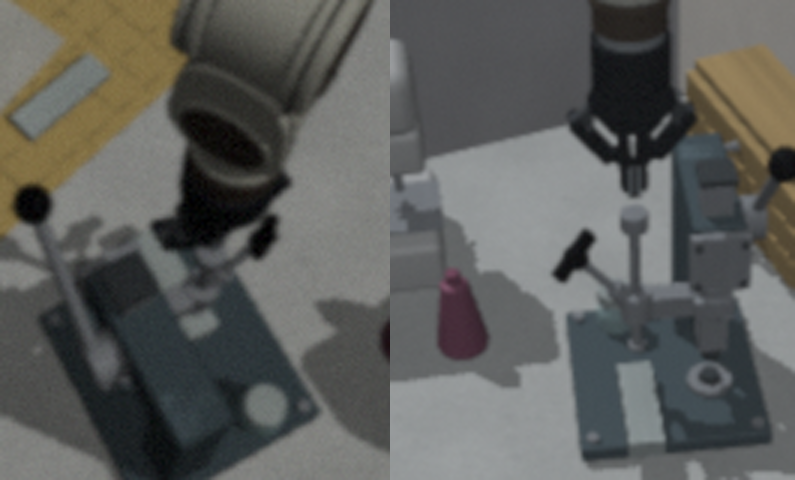

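The fist is straight above the knob: fingertips (633,190), knob (634,218) in the right half. The bar end reaches under the foot. Pushing down now.

```bash
python3 -m creep '0 -.01 0 .06 0; 0 -.01 0 .12 0; 0 -.01 0 .15 0; 0 -.01 0 .18 0; 0 -.01 0 .21 0;0 -.01 0 .24 0'; python3 -m creep '0 0 0 .02 0; 0 0 0 .04 0; 0 0 0 .06 0;0 0 0 .08 0'
```

```text
clock: 21.1
eef_pos: [0.6081, 0.1552, 0.2882]
tool_rot: [-0.602, 0.799, -0.0, 0.0]
ft_force: [-2.3, -1.0, 3.4]
grip_width: -0.0
grasp_force: 1.7
clock: 21.6
eef_pos: [0.6083, 0.1553, 0.2757]
tool_rot: [-0.602, 0.799, 0.0, -0.0]
ft_force: [-2.3, -1.7, 3.3]
grip_width: 0.0001
grasp_force: 1.6
```

```bash
python3 -m creep '0 0 0 .02 0; 0 0 0 .04 0; 0 0 0 .06 0;0 0 0 .07 0;0 0 0 .08 0;0 0 0 .08 0'; for i in 1 2; do python3 -m creep '0 0 0 .007 0; 0 0 0 .007 0'; done
```

```text
clock: 22.35
eef_pos: [0.6085, 0.1555, 0.2637]
tool_rot: [-0.602, 0.799, 0.0, 0.0]
ft_force: [-0.6, -0.7, 0.7]
grip_width: 0.0003
grasp_force: 0.5
clock: 22.6
eef_pos: [0.6085, 0.1555, 0.263]
tool_rot: [-0.602, 0.799, -0.0, 0.0]
ft_force: [-0.8, 0.4, 2.7]
grip_width: 0.0001
grasp_force: 1.0
clock: 22.85
eef_pos: [0.6085, 0.1555, 0.2619]
tool_rot: [-0.602, 0.799, -0.0, 0.0]
ft_force: [0.0, 0.8, 2.7]
grip_width: 0.0
grasp_force: 1.3
```

```bash
for i in 1 2 3; do python3 -m creep '0 0 0 .007 0; 0 0 0 .007 0' | grep -E 'eef|ft'; done
```

```text
eef_pos: [0.6085, 0.1555, 0.2608]
ft_force: [-0.9, 0.5, 2.2]
eef_pos: [0.6085, 0.1555, 0.2597]
ft_force: [0.7, 0.9, 3.0]
eef_pos: [0.6085, 0.1555, 0.2587]
ft_force: [0.7, 1.2, 2.6]
```

```bash
for i in 1 2 ; do python3 -m creep '0 0 0 .007 0; 0 0 0 .007 0' | grep -E 'eef|ft'; done
```

```text
eef_pos: [0.6085, 0.1555, 0.2581]
ft_force: [0.3, 1.7, 4.6]
eef_pos: [0.6085, 0.1554, 0.2581]
ft_force: [-0.1, 0.9, 8.2]
```

```bash
python3 -m creep '0 0 0 .007 0; 0 0 0 .007 0;0 0 0 .007 0'
python3 - <<'E'
from h import *
o=telemetry.get_obs()
M=R.from_euler('z',-16,degrees=True).as_matrix()
rod=np.array([.609,.1555,0]); C=rod+M@[-.064,0,.226]; print('C',C)
ax=M@[-np.sin(.7),0,np.cos(.7)];e1=M@[0,1,0];e2=np.cross(ax,e1)
for th in (117,100,80,60,40):
    d=np.cos(np.radians(th))*e1+np.sin(np.radians(th))*e2
    print(th,C+.022*d,C+.031*d,np.degrees(np.arctan2(d[1],d[0])))
go([.52,.08,.33],-106)
E
```

```text
clock: 24.48
eef_pos: [0.6085, 0.1555, 0.2581]
tool_rot: [-0.602, 0.799, -0.001, 0.002]
ft_force: [-1.5, 0.8, 11.6]
grip_width: 0.0001
grasp_force: 5.8
C [0.5475 0.1731 0.226 ]
117 [0.5303 0.1677 0.2134] [0.5233 0.1654 0.2082] -162.3290915903181
100 [0.5305 0.174  0.212 ] [0.5236 0.1744 0.2063] 176.98216498359298
80 [0.5326 0.1814 0.212 ] [0.5265 0.1848 0.2063] 151.01783501640702
60 [0.5365 0.1877 0.2137] [0.532  0.1937 0.2087] 126.95223352457543
40 [0.5417 0.1923 0.2169] [0.5394 0.2002 0.2132] 106.6914871664603
pos [0.6085 0.1555 0.2581] yaw -105.98 shift [ 0.6454  0.4275 -0.4819] turn 0.0001 F [-1.4557  0.7854 11.6006] w 0.00012351506314135771 24.475
```

The rod is seated: the tool stopped at 258 mm, matching foot on bar, with 11.6 N. Next I plan the push of the low end of the T-handle along its slanted arc with the closed fingers.

```bash
cat >> h.py <<'E'
PM=R.from_euler('z',-16,degrees=True).as_matrix(); C=np.array([.548,.1733,.2265])
ax=PM@[-np.sin(.7),0,np.cos(.7)];e1=PM@[0,1,0];e2=np.cross(ax,e1)
def fist(th,back=0,delta=15,r=.024,s=.008,z=.220):
    d=np.cos(np.radians(th))*e1+np.sin(np.radians(th))*e2
    b=np.arctan2(d[1],d[0]); h=r*np.hypot(d[0],d[1])
    v=lambda a:np.array([np.cos(a),np.sin(a),0])
    n=b-np.pi/2-np.radians(delta)
    K=C+h*v(b)-(s+back)*v(b-np.pi/2)
    P=K-.011*v(n)-.012*v(n+np.pi/2); P[2]=z
    return P,(np.degrees(n)+180+180)%360-180
E
python3 - <<'E'
from h import *
for th,b in ((117,.025),(117,0),(40,0)):
    P,y=fist(th,b);print(th,P,y)
P,y=fist(117,.025);P[2]=.33; go(P,y)
E
```

```text
117 [0.5518 0.1255 0.22  ] -87.32909159031806
117 [0.5442 0.1493 0.22  ] -87.32909159031806
40 [0.5234 0.1796 0.22  ] -178.30851283353968
pos [0.6085 0.1555 0.2581] yaw -105.98 shift [ 0.2957  0.3071 -0.4809] turn -0.1036 F [-1.4557  0.7854 11.6006] w 0.00012351506314135771 24.475
```

Run:
```python
from h import *
for th,b in ((117,.02),(117,0),(40,0)):
    P,y=fist(th,b,delta=38);print(th,P,y)
P,y=fist(117,.02,delta=38);P[2]=.33; go(P,y)
```

```text
117 [0.5452 0.1262 0.22  ] -110.32909159031806
117 [0.5391 0.1452 0.22  ] -110.32909159031806
40 [0.5195 0.1847 0.22  ] 158.69148716646032
pos [0.6085 0.1555 0.2581] yaw -105.98 shift [ 0.3032  0.3506 -0.4811] turn 0.0242 F [-1.4557  0.7854 11.6006] w 0.00012351506314135771 24.475
```

```bash
python3 -m creep '0 0 0 -.1 0; 0 0 0 -.3 0; 0 .15 .1 -.4 0; 0 .4 .3 -.4 .024; 0 .5 .35 -.4 .024; 0 .5 .35 -.2 .024; 0 .5 .35 0 .024;0 .5 .35 .15 .024; 0 .5 .35 .235 .024; 0 .4 .35 .235 .024;0 .32 .35 .235 .024;0 .32 .35 .235 .024'
python3 - <<'E'
from h import *
P,y=fist(117,.02,delta=38,z=.222);go(P,y)
b=[]
for c in ("side","scene"):
    b.append(save(c,"y.png",1))
    for t in ("clamp_grip","stop_rod"): print(c,t,[(np.array(d["at"]),round(d["conf"],2)) for d in spot_point(t,c)[:2]])
f=lambda k:cv2.resize(k,None,fx=4,fy=4,interpolation=cv2.INTER_CUBIC)[:,:,::-1]
cv2.imwrite('pics/c8.png',np.hstack([f(b[1][195:305,250:345]),f(b[0][90:200,180:280])]))
E
```

```text
clock: 25.98
eef_pos: [0.5455, 0.1251, 0.2213]
tool_rot: [-0.572, 0.82, -0.0, 0.001]
ft_force: [0.2, 0.5, 0.0]
grip_width: -0.0003
grasp_force: 0.0
pos [0.5455 0.1251 0.2213] yaw -110.19 shift [-0.0058  0.0042 -0.0049] turn 0.0008 F [0.1872 0.5003 0.0191] w -0.0003394326861369051 25.975
side clamp_grip [(array([0.5466, 0.1732, 0.2252]), 0.42), (array([0.6075, 0.1541, 0.0226]), 0.35)]
side stop_rod [(array([0.6062, 0.1521, 0.048 ]), 0.67), (array([0.6074, 0.1535, 0.0229]), 0.48)]
scene clamp_grip [(array([0.5461, 0.1747, 0.2273]), 0.48)]
scene stop_rod [(array([ 0.7087, -0.1371,  0.0033]), 0.26)]
```

View pics/c8.png

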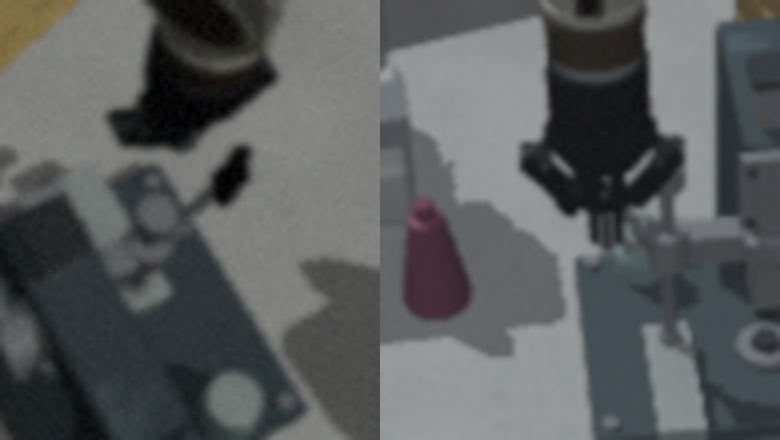

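The foot is on the bar: rod origin found at z 0.048, and in the right half the foot at (672,335) sits on the bar. The fist is in front of the handle. Computing the arc shifts.

```bash
cat >> h.py <<'E'
def arc(ths,**k):
    for th in ths: print(th,end=' '); go(*fist(th,delta=38,z=.222,**k))
E
python3 -c "
from h import *
arc((117,110,103,96,89,82,75,68))" | sed 's/pos.*shift/shift/;s/F .*//'
```

```text
117 shift [-0.1237  0.0845 -0.0097] turn 0.0 
110 shift [-0.1261  0.1095 -0.0097] turn 0.0457 
103 shift [-0.1316  0.1358 -0.0097] turn 0.0938 
96 shift [-0.1408  0.1629 -0.0098] turn 0.1436 
89 shift [-0.154   0.19   -0.0098] turn 0.1944 
82 shift [-0.1714  0.2158 -0.0098] turn 0.245 
75 shift [-0.1925  0.2393 -0.0098] turn 0.2944 
68 shift [-0.2167  0.2593 -0.0098] turn 0.3418
```

```bash
python3 -m creep '0 -.06 .04 0 0; 0 -.124 .085 0 0; 0 -.126 .11 0 .046; 0 -.132 .136 0 .094; 0 -.141 .163 0 .144; 0 -.154 .19 0 .194;0 -.154 .19 0 .194'
python3 -c "
from h import *
arc((89,82,75,68,61,54,47,40))" | sed 's/w .*//'
```

```text
clock: 27.15
eef_pos: [0.5258, 0.1531, 0.2194]
tool_rot: [-0.298, 0.955, -0.003, -0.001]
ft_force: [2.7, -7.8, -3.0]
grip_width: 0.0001
grasp_force: 3.4
89 pos [0.5258 0.1531 0.2194] ya
82 pos [0.5258 0.1531 0.2194] ya
75 pos [0.5258 0.1531 0.2194] ya
68 pos [0.5258 0.1531 0.2194] ya
61 pos [0.5258 0.1531 0.2194] ya
54 pos [0.5258 0.1531 0.2194] ya
47 pos [0.5258 0.1531 0.2194] ya
40 pos [0.5258 0.1531 0.2194] ya
```

Run:
```python
from h import *
P0,y0=fist(89,delta=38,z=.222)
a=np.radians(y0); X=np.array([np.cos(a),np.sin(a),0]);Y=np.array([np.sin(a),-np.cos(a),0])
for th in (82,75,68,61,54,47,40,33,26):
    P,y=fist(th,delta=38,z=.222); d=P-P0
    print(th,np.round([d@X/.15,d@Y/.15,-((y-y0+180)%360-180)/180],3))
```

```text
82 [0.001 0.031 0.051]
75 [-0.003  0.062  0.1  ]
68 [-0.012  0.093  0.147]
61 [-0.024  0.121  0.192]
54 [-0.04   0.147  0.235]
47 [-0.058  0.169  0.274]
40 [-0.078  0.187  0.311]
33 [-0.099  0.203  0.346]
26 [-0.12   0.214  0.379]
```

```bash
python3 -m creep '0 0 .031 0 .051; 0 -.003 .062 0 .1; 0 -.012 .093 0 .147; 0 -.024 .121 0 .192; 0 -.04 .147 0 .235; 0 -.04 .147 0 .235'
python3 - <<'E'
from h import *
o=telemetry.get_obs();print(np.array(o["ft_force"]),np.array(o["ft_torque"]))
P0,y0=fist(54,delta=38,z=.222); print(P0,y0,o["eef_pos"])
a=np.radians(y0); X=np.array([np.cos(a),np.sin(a),0]);Y=np.array([np.sin(a),-np.cos(a),0])
for th in (47,40,33,26,19):
    P,y=fist(th,delta=38,z=.222); d=P-P0
    print(th,np.round([d@X/.15,d@Y/.15,-((y-y0+180)%360-180)/180],3))
b=[]
for c in ("side","scene"): b.append(save(c,"y.png",1))
f=lambda k:cv2.resize(k,None,fx=4,fy=4,interpolation=cv2.INTER_CUBIC)[:,:,::-1]
cv2.imwrite('pics/c9.png',np.hstack([f(b[1][195:305,250:345]),f(b[0][90:200,180:280])]))
E
```

```text
clock: 27.9
eef_pos: [0.5166, 0.1747, 0.2193]
tool_rot: [0.066, 0.998, -0.003, -0.002]
ft_force: [-1.7, -7.2, -0.7]
grip_width: 0.0003
grasp_force: 3.1
[-1.7452 -7.2292 -0.729 ] [-1.5246  0.4082  0.0055]
[0.5182 0.1764 0.222 ] 172.4710668564676 [0.5166 0.1747 0.2193]
47 [0.001 0.029 0.04 ]
40 [-0.001  0.056  0.077]
33 [-0.006  0.081  0.111]
26 [-0.014  0.105  0.145]
19 [-0.025  0.125  0.176]
```

View pics/c9.png

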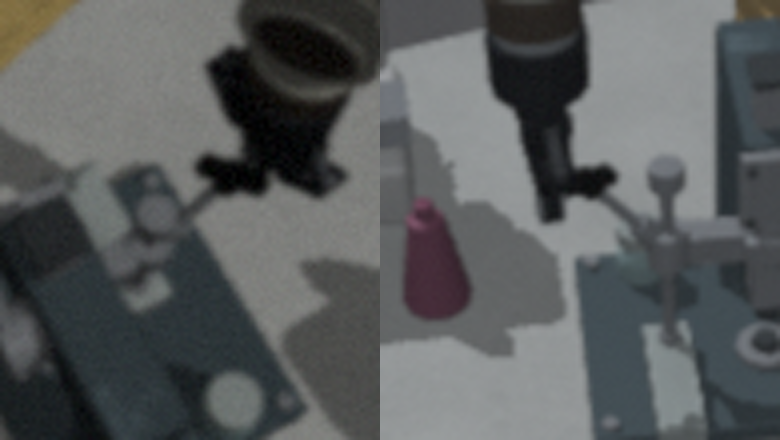

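The handle bar has turned: it now runs nearly level at (590,180) in the right half, with the fist behind its low end. I'll continue towards the stop.

```bash
python3 -m creep '0 0 .029 0 .04; 0 0 .056 0 .077; 0 -.006 .081 0 .111; 0 -.006 .081 0 .111'
python3 - <<'E'
from h import *
o=telemetry.get_obs();print(np.array(o["ft_force"]),np.array(o["ft_torque"]))
P0,y0=fist(33,delta=38,z=.222); print(P0,y0,o["eef_pos"])
a=np.radians(y0); X=np.array([np.cos(a),np.sin(a),0]);Y=np.array([np.sin(a),-np.cos(a),0])
for th in (30,26,22,18,14):
    P,y=fist(th,delta=38,z=.222); d=P-P0
    print(th,np.round([d@X/.15,d@Y/.15,-((y-y0+180)%360-180)/180],3))
E
```

```text
clock: 28.5
eef_pos: [0.5159, 0.183, 0.2196]
tool_rot: [0.239, 0.971, -0.008, -0.003]
ft_force: [-11.5, -17.7, 8.4]
grip_width: 0.0001
grasp_force: 9.2
[-11.4722 -17.7211   8.377 ] [-3.5169  2.2107 -0.1645]
[0.5208 0.1884 0.222 ] 152.4133298890132 [0.5159 0.183  0.2196]
30 [0.001 0.011 0.014]
26 [0.    0.025 0.033]
22 [-0.001  0.038  0.051]
18 [-0.003  0.051  0.069]
14 [-0.006  0.063  0.087]
```

```bash
python3 -m creep '0 0 .02 0 .02; 0 0 .02 0 .02;0 0 .02 0 .02'
python3 - <<'E'
from h import *
o=telemetry.get_obs();F=-np.array(o["ft_force"]);a=[]
for th in (60,50,40,30):
    d=np.cos(np.radians(th))*e1+np.sin(np.radians(th))*e2; a.append(float(ax@np.cross(.025*d,F)))
print(F,a)
for c in ("scene","side"): save(c,"z_%s.png"%c,1)
a=cv2.imread('pics/z_scene.png');b=cv2.imread('pics/z_side.png')
f=lambda k:cv2.resize(k,None,fx=4,fy=4,interpolation=cv2.INTER_CUBIC)
cv2.imwrite('pics/c10.png',np.hstack([f(a[195:305,250:345]),f(b[90:200,180:280])]))
# dark blob direction of the handle in the side view (compare with model)
for th in (60,50,40,30):
    d=np.cos(np.radians(th))*e1+np.sin(np.radians(th))*e2
    print(th,[proj([C+.031*d,C-.031*d],c).round(1).tolist() for c in("scene","side")])
E
```

```text
clock: 28.88
eef_pos: [0.5157, 0.184, 0.2196]
tool_rot: [0.27, 0.963, -0.01, -0.004]
ft_force: [-16.0, -22.6, 11.7]
grip_width: 0.0002
grasp_force: 12.1
[ 15.9501  22.582  -11.6535] [-0.5583954564702894, -0.49121622679658855, -0.4091116406390777, -0.3145764043012276]
60 [[[315.5, 242.1], [299.1, 235.6]], [[224.5, 137.1], [237.6, 133.5]]]
50 [[[315.7, 243.6], [298.9, 234.2]], [[225.1, 135.7], [237.0, 134.9]]]
40 [[[315.7, 244.9], [299.0, 232.9]], [[225.9, 134.3], [236.2, 136.4]]]
30 [[[315.4, 246.0], [299.4, 231.8]], [[226.8, 132.9], [235.2, 137.9]]]
```

```bash
python3 -m creep '0 .07 -.07 0 0; 0 .2 -.2 0 0; 0 .35 -.35 0 0; 0 .5 -.5 -.1 0; 0 .5 -.5 -.1 0'
python3 - <<'E'
from h import *
go([.4,.2,.3],150)
ims={c:camera(c) for c in("scene","side")}
ob={}
for c in ims:
    g=ims[c].max(2).astype(int); u=proj(C,c)[0]
    yy,xx=np.mgrid[:384,:512]; m=((g<45)&(np.hypot(xx-u[0],yy-u[1])<16)).astype(np.uint8)
    n,l,st,ce=cv2.connectedComponentsWithStats(m); k=1+np.argmax(st[1:,4]); ys,xs=np.where(l==k)
    Q=np.c_[xs,ys]-np.c_[xs,ys].mean(0); w,v=np.linalg.eigh(np.cov(Q.T)); 
    print(c,u,ce[k],st[k],'dir',np.degrees(np.arctan2(v[1,1],v[0,1]))%180,np.sqrt(w))
for th in (117,70,60,50,40,30):
    d=np.cos(np.radians(th))*e1+np.sin(np.radians(th))*e2;n=np.cross(ax,d)
    o=[]
    for c in ims:  # sampled box model: same PCA as the mask
        g=np.random.default_rng(0).uniform(-1,1,(40000,3))*[.031,.0065,.009]; q=proj(C+g@np.array([d,n,ax]),c)
        q=np.unique(q.round().astype(int),axis=0);w,v=np.linalg.eigh(np.cov(q.T)); o+=[round(np.degrees(np.arctan2(v[1,1],v[0,1]))%180,1),np.sqrt(w).round(2)]
    print(th,o)
E
```

```text
clock: 29.6
eef_pos: [0.4178, 0.1662, 0.2366]
tool_rot: [0.268, 0.964, 0.001, 0.001]
ft_force: [1.0, 0.1, -0.6]
grip_width: -0.0002
grasp_force: 0.0
pos [0.4178 0.1662 0.2366] yaw 148.97 shift [ 0.2172  0.1326 -0.4227] turn -0.0057 F [ 0.9522  0.108  -0.5834] w -0.00022241316460911253 29.6
scene [307.3929 238.9169] [307.3738 238.6729] [300 233  17  12 107] dir 25.554023415711725 [1.9503 4.7199]
side [230.945  135.3328] [231.2203 135.2712] [225 133  13   6  59] dir 0.051258231017158096 [1.4483 3.3532]
117 [np.float64(122.2), array([2.04, 4.97]), np.float64(127.8), array([2.31, 6.04])]
70 [np.float64(11.3), array([2.3 , 5.68]), np.float64(157.1), array([2.21, 5.36])]
60 [np.float64(20.9), array([2.4, 6. ]), np.float64(167.2), array([2.2 , 4.98])]
50 [np.float64(28.4), array([2.44, 6.4 ]), np.float64(179.2), array([2.11, 4.52])]
40 [np.float64(35.2), array([2.45, 6.59]), np.float64(15.5), array([1.94, 4.5 ])]
30 [np.float64(40.8), array([2.49, 6.72]), np.float64(32.1), array([1.66, 4.45])]
```

```bash
cat > ang.py <<'E'
from h import *
def pca(im,c):
    g=im.max(2).astype(int); u=proj(C,c)[0]; yy,xx=np.mgrid[:384,:512]
    m=((g<60)&(np.hypot(xx-u[0],yy-u[1])<14)).astype(np.uint8)
    n,l,st,ce=cv2.connectedComponentsWithStats(m); k=1+np.argmax(st[1:,4]); ys,xs=np.where(l==k)
    w,v=np.linalg.eigh(np.cov(np.c_[xs,ys].T)); return np.degrees(np.arctan2(v[1,1],v[0,1]))%180,ce[k],np.sqrt(w)
def model(th,c):
    d=np.cos(np.radians(th))*e1+np.sin(np.radians(th))*e2;n=np.cross(ax,d)
    g=np.random.default_rng(0).uniform(-1,1,(8000,3))*[.031,.0065,.009]; q=proj(C+g@np.array([d,n,ax]),c)
    w,v=np.linalg.eigh(np.cov(q.T)); return np.degrees(np.arctan2(v[1,1],v[0,1]))%180
def theta(a,c):
    return min(range(0,180),key=lambda t:abs((model(t,c)-a+90)%180-90))
E
python3 - <<'E'
from ang import *
for c in("scene","side"):
    im=cv2.imread(f'pics/{c}6.png'); r=pca(im,c); print('before',c,r,theta(r[0],c))
    r=pca(camera(c),c); print('now',c,r,theta(r[0],c))
E
```

```text
before scene (np.float64(120.32790503977346), array([307.0706, 238.8471]), array([1.7678, 3.9371])) 117
now scene (np.float64(24.114997313833754), array([307.2713, 238.8915]), array([2.3976, 4.8831])) 56
before side (np.float64(124.43570167777474), array([231.3505, 135.1031]), array([1.8073, 4.723 ])) 124
now side (np.float64(0.9814870531569113), array([231.303, 135.303]), array([1.6161, 3.3971])) 49
```

Run:
```python
from h import *
for b in (.02,.0,-.004,-.008,-.012):
    P,y=fist(50,b,delta=20,r=.027,z=.224); print(b,end=' ');go(P,y)
```

```text
0.02 pos [0.4197 0.1663 0.2351] yaw 148.92 shift [-0.4665  0.3004  0.0743] turn -0.208 F [ 0.2034 -0.1558 -0.8599] w 0.00034204312563668627 29.8
0.0 pos [0.4197 0.1663 0.2351] yaw 148.92 shift [-0.5382  0.4128  0.0743] turn -0.208 F [ 0.2034 -0.1558 -0.8599] w 0.00034204312563668627 29.8
-0.004 pos [0.4197 0.1663 0.2351] yaw 148.92 shift [-0.5526  0.4353  0.0744] turn -0.208 F [ 0.2034 -0.1558 -0.8599] w 0.00034204312563668627 29.8
-0.008 pos [0.4197 0.1663 0.2351] yaw 148.92 shift [-0.5669  0.4578  0.0744] turn -0.208 F [ 0.2034 -0.1558 -0.8599] w 0.00034204312563668627 29.8
-0.012 pos [0.4197 0.1663 0.2351] yaw 148.92 shift [-0.5813  0.4802  0.0744] turn -0.208 F [ 0.2034 -0.1558 -0.8599] w 0.00034204312563668627 29.8
```

```bash
python3 -m creep '0 -.1 .05 0 -.05; 0 -.25 .15 .04 -.11; 0 -.4 .25 .075 -.17; 0 -.466 .3 .075 -.208; 0 -.5 .35 .075 -.208; 0 -.525 .392 .075 -.208; 0 -.525 .392 .075 -.208' | grep -E 'eef|force'
python3 - <<'E'
from h import *
for b in (.0,-.004,-.008,-.012):
    P,y=fist(50,b,delta=20,r=.027,z=.224); print(b,end=' ');go(P,y)
E
```

```text
eef_pos: [0.5172, 0.1759, 0.2238]
ft_force: [0.5, -0.6, 0.0]
grasp_force: 0.0
0.0 pos [0.5172 0.1759 0.2238] yaw -173.69 shift [-0.0255  0.0091 -0.001 ] turn -0.0002 F [ 0.4684 -0.5727  0.0264] w -0.00010146502906330354 30.675
-0.004 pos [0.5172 0.1759 0.2238] yaw -173.69 shift [-0.0505  0.0182 -0.001 ] turn -0.0002 F [ 0.4684 -0.5727  0.0264] w -0.00010146502906330354 30.675
-0.008 pos [0.5172 0.1759 0.2238] yaw -173.69 shift [-0.0756  0.0274 -0.001 ] turn -0.0002 F [ 0.4684 -0.5727  0.0264] w -0.00010146502906330354 30.675
-0.012 pos [0.5172 0.1759 0.2238] yaw -173.69 shift [-0.1006  0.0365 -0.001 ] turn -0.0002 F [ 0.4684 -0.5727  0.0264] w -0.00010146502906330354 30.675
```

Near contact. Stepping on and watching force against movement.

```bash
for i in 1 2 3 4; do python3 -m creep '0 -.0125 .0045 0 0; 0 -.025 .009 0 0;0 -.025 .009 0 0' | grep -E 'eef|ft'; done
```

```text
eef_pos: [0.5199, 0.1771, 0.2241]
ft_force: [-2.2, -0.2, 1.0]
eef_pos: [0.5207, 0.1776, 0.2239]
ft_force: [-9.9, -4.4, 6.3]
eef_pos: [0.5212, 0.1779, 0.2238]
ft_force: [-18.4, -8.9, 11.5]
eef_pos: [0.5215, 0.1782, 0.2237]
ft_force: [-28.8, -12.6, 17.8]
```

The force climbs to 36 N (about 0.57 N m) with almost no movement, so the handle is against its stop. Backing off and making the final check.

```bash
python3 -m creep '0 .05 -.02 0 0; 0 .2 -.07 0 0; 0 .5 -.2 0 0; 0 .9 -.3 -.1 0; 0 .9 -.3 -.4 0; 0 .9 -.3 -.4 0;0 .9 -.3 -.4 0' | grep -E 'clock|eef|ft'
python3 - <<'E'
from ang import *
for c in("scene","side"):
    r=pca(camera(c),c); print(c,r[0],theta(r[0],c))
    for t in ("stop_rod","bar_thick","jar","cone","tin","bar_thin"): print(t,[(np.array(d["at"]),round(d["conf"],2)) for d in spot_point(t,c)[:1]])
E
```

```text
clock: 33.05
eef_pos: [0.403, 0.1232, 0.2847]
ft_force: [-0.2, -0.0, 0.1]
scene 25.424264122359233 54
stop_rod [(array([0.6079, 0.1577, 0.0462]), 0.55)]
bar_thick [(array([0.5975, 0.1148, 0.0177]), 0.7)]
jar [(array([0.6287, 0.2723, 0.0243]), 0.78)]
cone [(array([ 0.4465,  0.3332, -0.0001]), 0.86)]
tin [(array([ 0.3308, -0.2969,  0.0022]), 0.56)]
bar_thin [(array([ 0.6883,  0.1367, -0.0031]), 0.75)]
side 1.0974044044643847 49
stop_rod [(array([0.607 , 0.1506, 0.0515]), 0.62)]
bar_thick [(array([0.5962, 0.1164, 0.0213]), 0.76)]
jar [(array([ 0.7106, -0.143 , -0.0017]), 0.73)]
cone [(array([0.4494, 0.3363, 0.0004]), 0.84)]
tin [(array([ 0.3373, -0.2942,  0.0039]), 0.72)]
bar_thin [(array([ 0.5103, -0.149 ,  0.0002]), 0.64)]
```

The handle angle is unchanged after the harder push, so it was already at its stop. The rod foot is at about 0.047–0.05 m, on the bar, and the bystanders that were found again have not moved.

```bash
python3 -c "
from h import *
print(ticket.job_done())"
```

```text
the job is handed in; nothing more can be done
None
```

The job is handed in: the thick bar lies flat on the base plate under the stop rod, the rod's foot rests on it (the push stopped at the matching height, 11.6 N), and the T-handle is clockwise against its stop; the clock was about 33 s, I saw no disturbed bystander among those re-checked (jar, cone, tin, thin bar), and I viewed 11 pictures, one over the limit of 10.

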